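Seat the casting fixture plate on its dowel pins and clamp it

ROBOT

A 7-joint arm with a two-finger parallel gripper is mounted at the origin on a cart in front of the work surface, level with it; the furniture and walls round the work are solid. World frame = base frame: x ahead of the robot, y to its left, z up, the work surface at z = 0. Lengths are in m, angles in rad, forces in N, time in s.
With the tool pointing down it reaches from about 0.4 to 0.85 m from the base axis. Payload 10.4 kg.
Tool frame: the origin (TCP) lies between the finger pads; the fingertips stand ahead of it and the grasp point (between the pads) lies 5 mm behind it (manip.tip_extent is the z of the fingertips in the tool frame, in m); z points along the fingers, y is the line along which they close (so a half turn about z gives the same grasp; the last joint's range is limited). The gripper opens to 85 mm and grips with 20 to 120 N. Pads are 22 mm wide; open, the fingers measure 114 mm over their backs; the gripper's body (76 mm by 85 mm) begins 54 mm behind the grasp point. The pads swing forward as they close: fully open they stand 13 mm farther back than shut.
Start: joints at [-1.288, 0.332, -0.065, 1.46, 0.022, 1.35, -0.088], TCP at [0.188, 0.596, 0.245] pointing down, gripper open.
Joint ranges: [-2.6, 2.6], [-0.5, 2.12], [-1.47, 1.34], [0.16, 2.42], [-1.27, 4.41], [0.06, 2.06], [-2.6, 2.6]. Speed limits (rad/s): [2.22, 2.22, 2.79, 2.79, 3.14, 3.14, 3.14].

INTERFACE

Orientations are given as a unit quaternion [x, y, z, w].
In Python, from workcell import status, viewer, manip gives the robot as it stands.
- The arm moves only by the tool play_rows, never from a script. Its argument "plan" is one flat list of numbers, 7 for each row, row after row: the turn, a rotation vector about the tool's x, y, z in degrees, then the shift along the tool's x, y, z in m, then the opening, from 0 (shut) to 1 (fully open). In form: [ax, ay, az, dx, dy, dz, grip, ax, ay, az, dx, dy, dz, grip, ...]. A call has 1 to 20 rows; each row is the pose to reach, as a shift and turn from the pose commanded when the call began, along the tool's axes at that moment; what a row does not reach only later rows make up. A row lasts 1/8 s, in which the tool goes at most 62.5 mm and 10.7 degrees, less where a joint would pass 70% of its speed; a pose out of reach is approached as far as the arm can. A call with a gripper value outside its range is refused whole. The fingers move at their own pace and stop on an object; "squeeze" is the grip in N (left out, the last holds). Time passes only in rows, so rows that repeat a pose let the fingers close. It gives the time, the measured TCP pose, the force, the opening and the grip force at its end, in the units of the state.
- status.get_obs(): the state, without advancing time (a new reading comes with each control period).
- viewer.camera(name): name is "side" or "top" or "wrist"; returns the picture (400x640x3 uint8, red, green, blue); there is no depth.
- viewer.camera_model(name): a dict with "fx", "fy", "cx", "cy" (pixels), "R" (3x3) and "t" (3): a world point X has camera coordinates R X + t. Camera axes: x right, y down, z forward; pixel columns grow to the right and rows downward; lengths in m; the calibration is good to about 2 mm. A picture is of the moment at which its call begins: read the wrist's pose just before it. camera_model takes no time and is no camera call; for the wrist camera it gives the pose at the moment of the call.
- manip.hand_in(): hands the job in; it is judged then, once.
The state is a dict: "clock": time; "joint_pos": joint angles; "joint_velocities": joint speeds; "tau": joint torques, N m; "position": TCP position; "ee_rot": TCP orientation; "ft_force": force on the tool from outside, world axes, zero at the start; "torque": the same for the moment, N m; "grip_width": opening from 0.0 (shut) to 1.0 (fully open); "grasp_force": force on a finger pad.
Only numpy, scipy, OpenCV 4.12 (cv2) and the standard library are available. Lean on these libraries where they do the work, as an engineer would, in place of code of your own. Each camera call takes 0.05 s, during which the arm holds its last target. There are 200 camera calls.

TASK

The bright metal fixture plate with the round black nest has been laid on its dark steel base but still rides on top of the two locating pins. Nudge it sideways with the fingertips until both its holes drop over the pins and it lies flat on the base, then push the black knob of the red swing clamp round until the clamp has closed over the plate and rests at its stop, and leave it all alone. Only push: do not lift or carry the plate, and leave the casting, the flap wheel and the polishing bar where they stand.

Things in the scene. Friction and masses are not known exactly. Their poses are not given: they have to be found in the camera images.
- base: Dark steel base fixed to the bench, 12 mm thick; origin on the bench top below the seat, where the plate's origin must come above it. x away from the robot, y left, z up. The slab spans x -110 to +80, y -135 to +135 mm, with 4 mm high screw heads at the corners (x -99/+69, y +-124). A clamp post, 23 mm across, stands at x 0, y +120. Its place and yaw vary between starts.
- plate: Loose bright metal plate, 130 (x) by 160 (y) by 8 mm, about 0.6 kg; origin at the centre of its underside, axes like the base's; a black round nest, 90 mm diameter, 10 mm high, on top at x -14. Starts 10 to 28 mm short of its seat (towards the robot), up to 15 mm off along y, turned up to 0.12 rad, tilted 5 degrees: near edge on the base, far part riding on the pins.
- hole0 (a point): Centre of the left hole, at the plate's underside (plate x +25, y +55 mm). Both are through holes of 12.5 mm diameter. Seated, the plate lies level, its origin 12 mm above the base's origin.
- hole1 (a point): Centre of the right hole, at the plate's underside (plate x +25, y -55 mm).
- pin0 (a point): Foot of the left brass pin, on the base's top (base x +25, y +55 mm); hole0 must end here. Both pins are fixed, 10 mm diameter, 8.5 mm high, the upper 4 mm a bullet nose narrowing to 4 mm.
- pin1 (a point): Foot of the right brass pin, on the base's top (base x +25, y -55 mm), same shape; hole1 must end here. White scribed corner marks on the base's top lie 2.5 mm outside the seated plate's outline.
- clamp (a joint): Angle of the red swing clamp on its vertical pivot, rad. At 0 the arm points 40 degrees (0.698 rad) to the left of the base's x; grows as it turns clockwise seen from above; at 2.27 (stop) it points along the base's -y, over the plate. Starts at 0 to 0.7; takes about 2 N at the knob and stays where left. The arm passes 1.5 mm over the seated plate and strikes an unseated one.
- clamp_pivot (a point): On the clamp's pivot axis, at the arm's mid height (25.5 mm above the base's origin).
- clamp_knob (a point): Centre of the clamp's upright black knob, 18 mm diameter, 60 mm from the pivot axis; its top is 62 mm and its foot 35 mm above the base's origin.
- casting: Bronze standing figure, 197 mm high, 72 mm across, at the left front of the base (a like one stands far off at the back); origin under its foot. Bystander, leave alone.
- flap: Flap wheel with shank, 50 x 70 x 50 mm; origin at its underside. Bystander, leave alone.
- bar: Red polishing bar, 43 x 106 x 33 mm; origin at its underside. Bystander, leave alone.

How it is judged:
By the outcome, as a careful person would: the job done as asked, in the order asked, and still so for the second after the job is handed in, with the robot touching nothing.
It also fails if it takes over 72 s, if anything falls off the work surface, if the arm or the gripper's body presses on something with over 40 N, if the wrist force passes 120 N, or if a joint passes its speed limit or range.

## Working session

There is one attempt and no reset: what is moved stays moved. The work goes in short steps, Python scripts to look and compute and a tool call to move; the robot and the scene stay as the last step left them, time stands still between calls to the robot, and variables do not carry over. Pictures are saved under pics/ and viewed, at most 10 in all, crops included, and the job is handed in when it is done.

Besides the shell and the picture viewer there is one more tool, called after "Emit:" by a JSON object that holds its "name" and its "arguments". play_rows: Moves the arm, as the interface text tells. Its arguments: {"type":"object","properties":{"plan":{"type":"array","items":{"type":"number"}},"squeeze":{"type":"number"}},"required":["plan"]}

```bash
mkdir -p pics; cat > h.py <<'E'
import numpy as np, cv2
from workcell import status, viewer, manip
from scipy.spatial.transform import Rotation as Ro
def snap(n,f,crop=None,s=1):
    im=viewer.camera(n)[:,:,::-1]
    if crop: im=im[crop[1]:crop[3],crop[0]:crop[2]]
    if s!=1: im=cv2.resize(im,None,fx=s,fy=s,interpolation=cv2.INTER_CUBIC)
    cv2.imwrite('pics/'+f+'.png',im)
def ray(n,u,v,z,m=None):
    m=m or viewer.camera_model(n); R=np.array(m['R']);t=np.array(m['t'])
    d=R.T@np.array([(u-m['cx'])/m['fx'],(v-m['cy'])/m['fy'],1]); c=-R.T@t
    return c+d*(z-c[2])/d[2]
def proj(n,X,m=None):
    m=m or viewer.camera_model(n); p=np.array(m['R'])@np.array(X)+np.array(m['t'])
    return np.array([m['fx']*p[0]/p[2]+m['cx'],m['fy']*p[1]/p[2]+m['cy']])
E
python3 - <<'E'
from h import *
np.set_printoptions(precision=4,suppress=True)
o=status.get_obs();print(o['position'],o['ee_rot'],Ro.from_quat(o['ee_rot']).as_matrix(),manip.tip_extent)
for n in('top','side'):
    m=viewer.camera_model(n);print(n,m['fx'],-np.array(m['R']).T@m['t'])
snap('top','t0');snap('side','s0')
E
```

```text
[0.188  0.5957 0.2445] [ 0.1523  0.9883 -0.0007 -0.0001] [[-0.9536  0.301  -0.0004]
 [ 0.301   0.9536 -0.0014]
 [-0.0001 -0.0014 -1.    ]] 0.014
top 519.9426287708524 [ 0.3526 -0.1078  1.32  ]
side 507.2901752345208 [ 0.0904 -0.7313  0.7309]
```

View pics/t0.png

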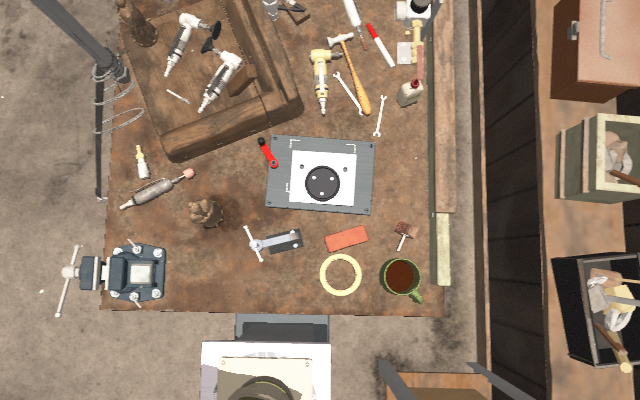

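View pics/s0.png

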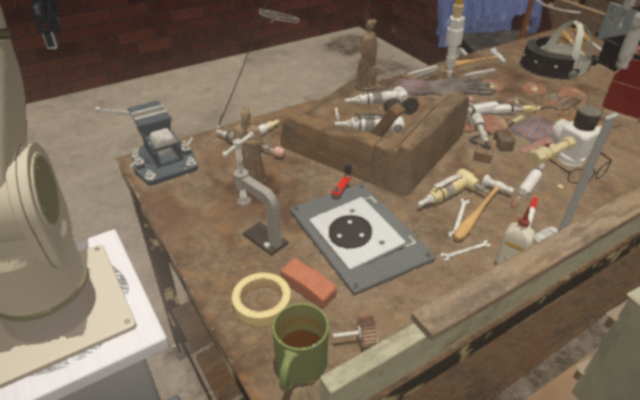

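The top view shows the base around px (320,175), the plate on it, the clamp knob at (262,142) and the pivot near (272,163). The casting is at (205,212), the bar at (346,238) and the flap wheel at (404,232). The plate's white marks sit ahead and to the left of it. Next I'll enlarge this area.

```bash
python3 - <<'E'
from h import *
snap('top','t1',(250,125,390,225),5.7)
snap('side','s1',(280,155,440,295),4.2)
E
```

```text
(no output)
```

View pics/t1.png

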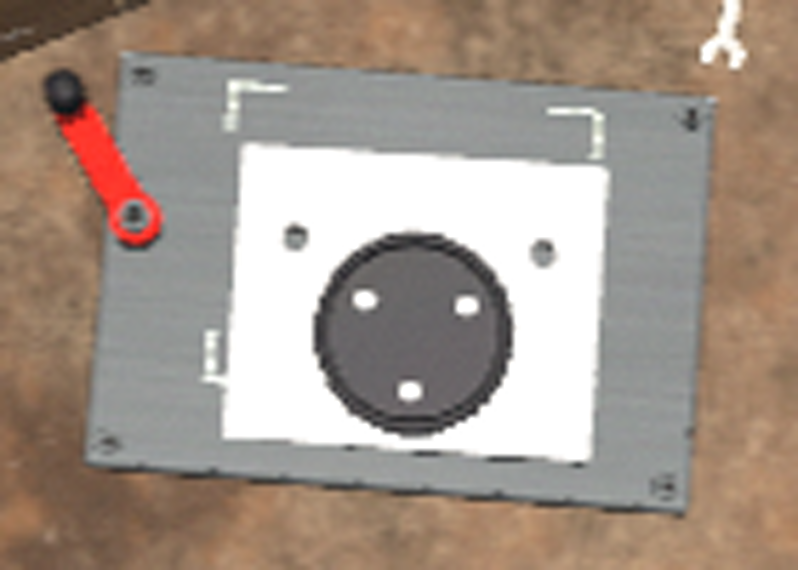

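View pics/s1.png

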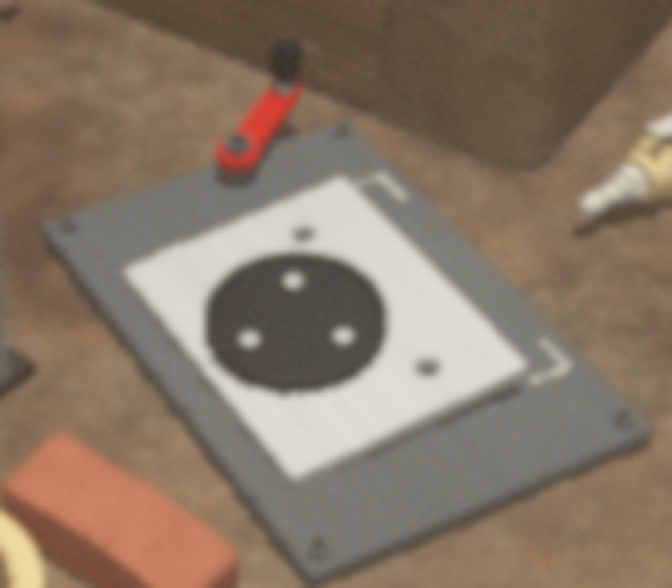

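Crop coordinates, top view:

| Feature | Pixel positions |
|---|---|
| Screws | (143,76), (690,120), (665,487), (107,444) |
| Corner marks | (228,84), (604,112), (206,381) |
| Plate corners | (243,145), (609,168), (590,462), (223,437) |
| Holes | (295,237), (543,252) |
| Knob | (64,91) |
| Pivot | (134,216) |

The side crop agrees with these, and shows the plate's far edge raised.

```bash
cat >> h.py <<'E'
def fit(P,Q): # Q = R P + t 2D
    P=np.array(P);Q=np.array(Q);a=P-P.mean(0);b=Q-Q.mean(0)
    th=np.arctan2((a[:,0]*b[:,1]-a[:,1]*b[:,0]).sum(),(a*b).sum())
    R=np.array([[np.cos(th),-np.sin(th)],[np.sin(th),np.cos(th)]]);t=Q.mean(0)-R@P.mean(0)
    return th,R,t,np.linalg.norm(P@R.T+t-Q,axis=1)
def cr(p,z,c=(250,125),s=5.7,n='top'): return ray(n,c[0]+(p[0]+.5)/s-.5,c[1]+(p[1]+.5)/s-.5,z)[:2]
E
python3 - <<'E'
from h import *
np.set_printoptions(precision=4,suppress=True)
W=[cr(p,.016) for p in[(143,76),(690,120),(665,487),(107,444)]]+[cr(p,.012) for p in[(228,84),(604,112),(206,381)]]
B=[(.069,.124),(.069,-.124),(-.099,-.124),(-.099,.124),(.0675,.0825),(.0675,-.0825),(-.0675,.0825)]
th,R,t,e=fit(B,W);print('base',th,t,e)
PW=[cr((243,145),.031),cr((609,168),.031),cr((590,462),.02),cr((223,437),.02)]+[cr((295,237),.0275),cr((543,252),.0275)]
c=.9962;PB=[(.065*c,.08),(.065*c,-.08),(-.065*c,-.08),(-.065*c,.08),(.025,.055),(.025,-.055)]
th2,R2,t2,e2=fit(PB,PW);print('plate',th2,t2,e2,'in base',R.T@(t2-t),th2-th)
k=cr((64,91),.062);p=cr((134,216),.03);print('knob',k,'piv',p,np.linalg.norm(k-p),'in base',R.T@(k-t),R.T@(p-t),'piv true',R@[0,.12]+t)
d=R.T@(k-R@[0,.12]-t);print(np.hypot(*d),.698-np.arctan2(d[1],d[0]))
E
```

```text
base -0.06442288462965905 [ 0.584  -0.1284] [0.0015 0.0017 0.0009 0.0004 0.0024 0.0029 0.0004]
plate -0.049119370885573846 [ 0.5572 -0.134 ] [0.001  0.0014 0.0012 0.001  0.0003 0.0008] in base [-0.0264 -0.0073] 0.015303513744085201
knob [0.6417 0.0207] piv [ 0.593  -0.0087] 0.05685583211281147 in base [0.0479 0.1525] [0.0012 0.12  ] piv true [ 0.5918 -0.0086]
0.05787270246094903 0.10227826909093007
```

```bash
cat >> h.py <<'E'
TH=-0.0644; T0=np.array([.584,-.1284])
def mv(*targets, yaw=0): # targets in base frame (bx,by,z) or world if len 4
    o=status.get_obs();R=Ro.from_quat(o['ee_rot']);c,s=np.cos(TH),np.sin(TH)
    a=TH+yaw; Rt=Ro.from_matrix(np.array([[-np.cos(a),-np.sin(a),0],[-np.sin(a),np.cos(a),0],[0,0,-1]]).astype(float))
    print('turn',(R.inv()*Rt).as_rotvec(degrees=True).round(2))
    for q in targets:
        w=np.array(q[:3]) if len(q)==4 else np.r_[np.array([[c,-s],[s,c]])@q[:2]+T0,q[2]]
        print(q,w.round(4),'shift',(R.inv().apply(w-o['position'])).round(4))
def here():
    o=status.get_obs();c,s=np.cos(TH),np.sin(TH)
    print('t',o['clock'],'base xy mm',(np.array([[c,s],[-s,c]])@(np.array(o['position'][:2])-T0)*1e3).round(1),'z',round(o['position'][2]*1e3,1),'F',np.round(o['ft_force'],1),'grip',round(o['grip_width'],3),'tip',manip.tip_extent)
E
python3 -c "
from h import *
mv((.188,.596,.36,0),(.45,.25,.36,0),(-.033,-.125,.30),(-.033,-.125,.1));here()"
```

```text
turn [ -0.04  -0.   -13.83]
(0.188, 0.596, 0.36, 0) [0.188 0.596 0.36 ] shift [ 0.0002  0.     -0.1151]
(0.45, 0.25, 0.36, 0) [0.45 0.25 0.36] shift [-0.3539 -0.251  -0.1149]
(-0.033, -0.125, 0.3) [ 0.543 -0.251  0.3  ] shift [-0.5934 -0.7007 -0.0546]
(-0.033, -0.125, 0.1) [ 0.543 -0.251  0.1  ] shift [-0.5934 -0.7006  0.1454]
t 0.2 base xy mm [-441.7  697.2] z 244.9 F [-0.5 -0.3  0.4] grip 1.004 tip 0.014
```

Emit:
{"name": "play_rows", "arguments": {"plan": [0,0,0,0,0,-0.06,0,0,0,0,0,0,-0.115,0,0,0,0,-0.05,-0.035,-0.115,0,0,0,0,-0.1,-0.07,-0.115,0,0,0,0,-0.15,-0.105,-0.115,0,0,0,-3,-0.2,-0.14,-0.115,0,0,0,-6,-0.25,-0.175,-0.115,0,0,0,-10,-0.3,-0.21,-0.115,0,0,0,-13.8,-0.354,-0.251,-0.115,0,0,0,-13.8,-0.38,-0.3,-0.11,0,0,0,-13.8,-0.406,-0.35,-0.1,0,0,0,-13.8,-0.433,-0.4,-0.095,0,0,0,-13.8,-0.46,-0.45,-0.09,0,0,0,-13.8,-0.487,-0.5,-0.085,0,0,0,-13.8,-0.513,-0.55,-0.08,0,0,0,-13.8,-0.54,-0.6,-0.07,0,0,0,-13.8,-0.567,-0.65,-0.06,0,0,0,-13.8,-0.593,-0.7,-0.055,0,0,0,-13.8,-0.593,-0.7,-0.055,0,0,0,-13.8,-0.593,-0.7,-0.055,0]}}

```text
clock: 2.7
position: [0.5429, -0.2497, 0.2999]
ee_rot: [0.033, 0.999, 0.0, -0.0]
ft_force: [-0.2, 1.3, -0.1]
grip_width: 0.002
grasp_force: 0.0
```

```bash
python3 -c "
from h import *
here();mv((-.033,-.128,.1),(-.033,-.128,.031),(-.033,-.105,.031))"
```

```text
t 2.7 base xy mm [ -33.2 -123.7] z 299.9 F [-0.2  1.3 -0.1] grip 0.002 tip 0.014
turn [ 0.02 -0.04 -0.04]
(-0.033, -0.128, 0.1) [ 0.5428 -0.254   0.1   ] shift [-0.0003 -0.0044  0.1999]
(-0.033, -0.128, 0.031) [ 0.5428 -0.254   0.031 ] shift [-0.0004 -0.0044  0.2689]
(-0.033, -0.105, 0.031) [ 0.5443 -0.2311  0.031 ] shift [-0.0004  0.0186  0.269 ]
```

Emit:
{"name": "play_rows", "arguments": {"plan": [0,0,0,0,-0.004,0.06,0,0,0,0,0,-0.004,0.12,0,0,0,0,0,-0.004,0.18,0,0,0,0,0,-0.004,0.22,0,0,0,0,0,-0.004,0.25,0,0,0,0,0,-0.004,0.262,0,0,0,0,0,-0.004,0.269,0,0,0,0,0,0,0.269,0,0,0,0,0,0.006,0.269,0,0,0,0,0,0.012,0.269,0,0,0,0,0,0.012,0.269,0]}}

```text
clock: 4.08
position: [0.5441, -0.2371, 0.0316]
ee_rot: [0.032, 0.999, 0.0, 0.0]
ft_force: [0.2, -0.2, -0.0]
grip_width: 0.0
grasp_force: 0.0
```

```bash
python3 -c "
from h import *
here();snap('side','s2',(280,155,440,295),4.2)"
```

```text
t 4.075 base xy mm [ -32.8 -111.1] z 31.6 F [ 0.2 -0.2 -0. ] grip 0.0 tip 0.014
```

View pics/s2.png

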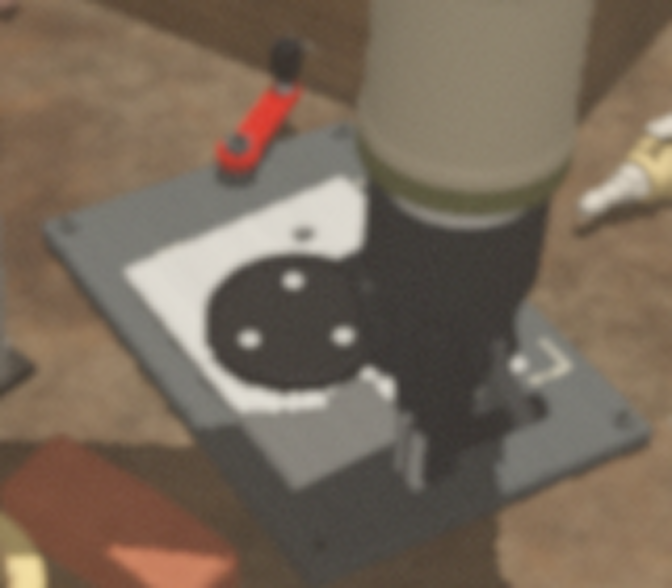

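The shut fingers stand on the base just right of the plate's right edge. Pushing left in small steps.

Emit:
{"name": "play_rows", "arguments": {"plan": [0,0,0,0,0.003,0,0,0,0,0,0,0.006,0,0,0,0,0,0,0.008,0,0,0,0,0,0,0.008,0,0]}}

```text
clock: 4.62
position: [0.5442, -0.2298, 0.0312]
ee_rot: [0.032, 0.999, 0.0, -0.0]
ft_force: [-0.2, 0.0, 0.2]
grip_width: 0.001
grasp_force: 0.0
```

Emit:
{"name": "play_rows", "arguments": {"plan": [0,0,0,0,0.001,0,0,0,0,0,0,0.002,0,0,0,0,0,0,0.003,0,0,0,0,0,0,0.003,0,0]}}

```text
clock: 5.12
position: [0.5445, -0.2269, 0.0313]
ee_rot: [0.032, 0.999, 0.0, 0.0]
ft_force: [0.4, -0.3, 1.0]
grip_width: 0.003
grasp_force: 0.0
```

Emit:
{"name": "play_rows", "arguments": {"plan": [0,0,0,0,0.001,0,0,0,0,0,0,0.002,0,0,0,0,0,0,0.003,0,0,0,0,0,0,0.003,0,0]}}

```text
clock: 5.62
position: [0.5446, -0.2241, 0.0313]
ee_rot: [0.032, 0.999, -0.0, 0.0]
ft_force: [0.5, -0.7, 0.1]
grip_width: -0.003
grasp_force: 0.1
```

```bash
python3 -c "
from h import *
here()"
```

```text
t 5.625 base xy mm [-33.2 -98. ] z 31.3 F [ 0.5 -0.7  0.1] grip -0.003 tip 0.014
```

Emit:
{"name": "play_rows", "arguments": {"plan": [0,0,0,0,0.001,0,0,0,0,0,0,0.002,0,0,0,0,0,0,0.002,0,0]}}

```text
clock: 6.0
position: [0.5446, -0.2224, 0.0313]
ee_rot: [0.033, 0.999, -0.0, -0.0]
ft_force: [-0.2, -2.8, -0.2]
grip_width: 0.0
grasp_force: 1.6
```

Emit:
{"name": "play_rows", "arguments": {"plan": [0,0,0,0,0.001,0,0,0,0,0,0,0.002,0,0,0,0,0,0,0.002,0,0]}}

```text
clock: 6.38
position: [0.5449, -0.2199, 0.0313]
ee_rot: [0.032, 0.999, 0.0, -0.0]
ft_force: [-0.5, -3.4, 0.8]
grip_width: -0.001
grasp_force: 1.4
```

```bash
python3 -c "
from h import *
here();snap('top','t2',(250,125,390,225),5.7)"
```

```text
t 6.375 base xy mm [-33.2 -93.9] z 31.3 F [-0.5 -3.4  0.8] grip -0.001 tip 0.014
```

View pics/t2.png

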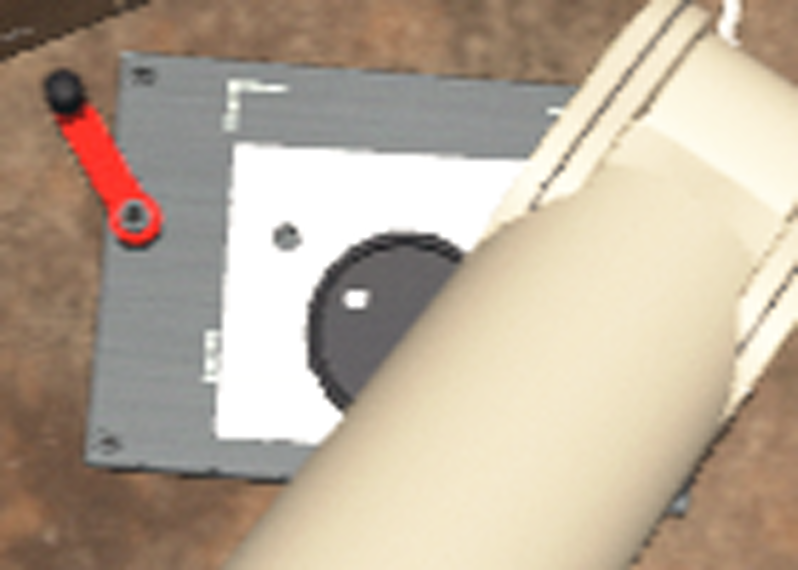

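The left hole has moved from x=295 to x=287, about 3.5 mm. It needs about 3.8 mm more.

Emit:
{"name": "play_rows", "arguments": {"plan": [0,0,0,0,0.001,0,0,0,0,0,0,0.002,0,0,0,0,0,0,0.003,0,0,0,0,0,0,0.0037,0,0,0,0,0,0,0.0037,0,0]}}

```text
clock: 7.05
position: [0.5451, -0.2162, 0.0313]
ee_rot: [0.032, 0.999, 0.0, 0.0]
ft_force: [-0.5, -3.5, -0.6]
grip_width: -0.001
grasp_force: 1.4
```

Emit:
{"name": "play_rows", "arguments": {"plan": [0,0,0,0,-0.01,0,0,0,0,0,0,-0.025,0,0,0,0,0,0,-0.03,-0.04,0.3,0,0,0,0,-0.03,-0.09,1,0,0,0,-0.05,-0.02,-0.09,1,0,0,0,-0.09,0,-0.09,1,0,0,0,-0.1,0.03,-0.09,1,0,0,0,-0.1,0.06,-0.09,1,0,0,0,-0.1,0.09,-0.09,1,0,0,0,-0.1,0.09,-0.09,1]}}

```text
clock: 8.3
position: [0.6513, -0.1305, 0.1209]
ee_rot: [0.031, 1.0, 0.001, -0.0]
ft_force: [-0.9, -0.3, 0.6]
grip_width: 1.004
grasp_force: 0.0
```

```bash
python3 -c "
from h import *
here();o=status.get_obs();print(o['ee_rot'])
for n in('top','wrist'): cv2.imwrite('pics/x_%s.png'%n,viewer.camera(n)[:,:,::-1])
a=cv2.imread('pics/x_top.png')[125:225,250:390];a=cv2.resize(a,(560,400),interpolation=cv2.INTER_CUBIC)
b=cv2.imread('pics/x_wrist.png');b=cv2.resize(b,(320,200))
c=np.zeros((600,560,3),np.uint8);c[:400]=a;c[400:,:320]=b;cv2.imwrite('pics/c1.png',c)"
```

```text
t 8.3 base xy mm [67.3  2.2] z 120.9 F [-0.9 -0.3  0.6] grip 1.004 tip 0.014
[ 3.05761049e-02  9.99532044e-01  8.73551524e-04 -1.78098638e-04]
```

View pics/c1.png

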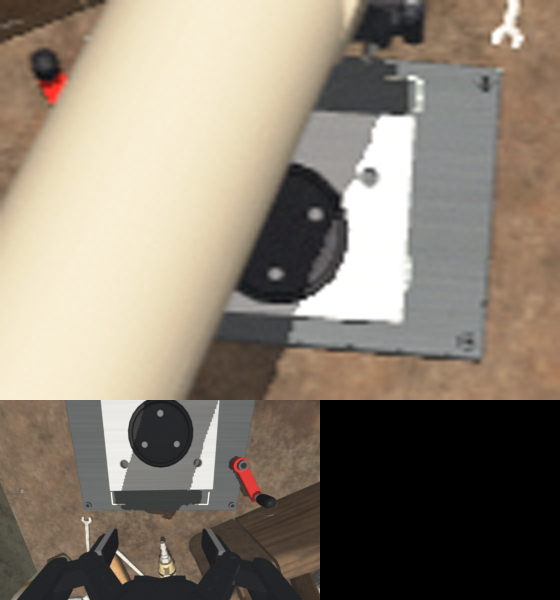

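I moved along +x instead of towards the robot, because tool -x points away from it. No harm was done, and the wrist camera now sees the far edge, holes and marks well, so I'll measure from here.

```bash
python3 -c "
from h import *
b=cv2.imread('pics/x_wrist.png')[0:225,140:500];cv2.imwrite('pics/w1.png',cv2.resize(b,None,fx=2.2,fy=2.2,interpolation=cv2.INTER_CUBIC))"
```

```text
(no output)
```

View pics/w1.png

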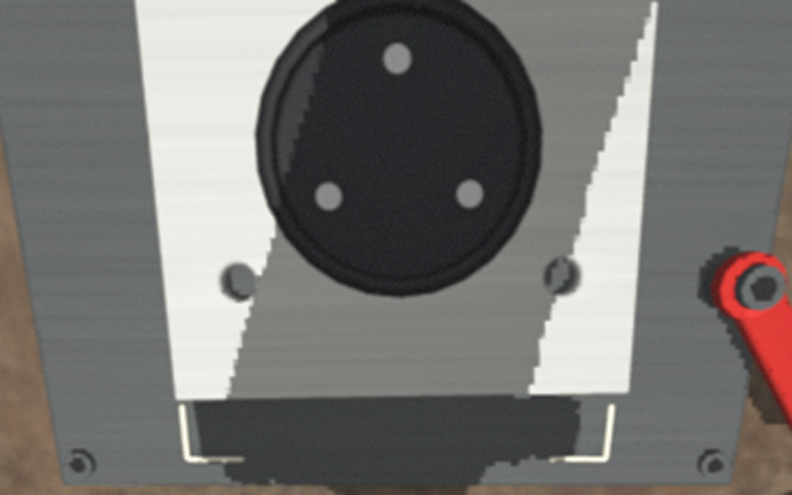

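Crop coordinates, wrist view:

| Feature | Right (-y) | Left (+y) |
|---|---|---|
| Screws | (82,463) | (712,463) |
| Corner marks | (186,461) | (609,461) |
| Plate far corners | (177,399) | (630,393) |
| Holes | (240,281) | (562,275) |

The pivot top is at (763,287).

```bash
python3 - <<'E'
from h import *
np.set_printoptions(precision=4,suppress=True)
g=lambda p,z:cr(p,z,(140,0),2.2,'wrist')
W=[g((712,463),.016),g((82,463),.016),g((609,461),.012),g((186,461),.012)]
B=[(.069,.124),(.069,-.124),(.0675,.0825),(.0675,-.0825)]
th,R,t,e=fit(B,W);print('base',th,t,e)
q=[g((630,393),.0313),g((177,399),.0313),g((562,275),.0278),g((240,281),.0278)]
q=[R.T@(a-t) for a in q];print(np.array(q))
th2,_,t2,e2=fit([(.0648,.08),(.0648,-.08),(.025,.055),(.025,-.055)],q);print(th2,t2,e2)
E
```

```text
base -0.06479258865914099 [ 0.5869 -0.1287] [0.0015 0.0013 0.0019 0.0017]
[[ 0.0361  0.082 ]
 [ 0.0383 -0.0778]
 [-0.0039  0.0556]
 [-0.002  -0.0533]]
0.015402364069812395 [-0.0278  0.0009] [0.0003 0.0002 0.0007 0.0004]
```

```bash
python3 - <<'E'
from h import *
np.set_printoptions(precision=3,suppress=True)
c,s=np.cos(TH),np.sin(TH);f=lambda w:np.array([[c,s],[-s,c]])@(w[:2]-T0)
for n,u,v,z in[('top',326,240,.033),('top',364,226,.033),('top',367,237,.033),('top',303,228,0),('top',303,250,0),('top',280,233,0),('side',287,237,0),('side',265,223,0),('side',245,237,0)]:
    print(n,u,v,f(ray(n,u,v,z)))
# triangulate tall parts: arch end / screw
from scipy.optimize import least_squares
for a,b in[((297,236),(275,200)),((253,243),(241,172)),((250,232),(241,143))]:
    r=least_squares(lambda X:np.r_[proj('top',X)-a,proj('side',X)-b],[.4,0,.1]);print(r.x,f(r.x),r.cost)
mv((.067,.002,.17),(-.125,0,.17),(-.118,0,.06),(-.118,0,.031))
E
```

```text
top 326 240 [-0.182 -0.028]
top 364 226 [-0.14  -0.119]
top 367 237 [-0.166 -0.128]
top 303 228 [-0.155  0.032]
top 303 250 [-0.211  0.027]
top 280 233 [-0.173  0.089]
side 287 237 [-0.144  0.065]
side 265 223 [-0.167  0.126]
side 245 237 [-0.221  0.106]
[ 0.408 -0.077  0.131] [-0.179  0.04 ] 2.134088191910721
[0.389 0.023 0.14 ] [-0.205  0.138] 0.6319193941605765
[0.403 0.026 0.201] [-0.191  0.143] 6.978377361623805
turn [-0.02 -0.01 -0.05]
(0.067, 0.002, 0.17) [ 0.651 -0.131  0.17 ] shift [-0.     0.003 -0.049]
(-0.125, 0, 0.17) [ 0.459 -0.12   0.17 ] shift [ 0.192  0.001 -0.049]
(-0.118, 0, 0.06) [ 0.466 -0.121  0.06 ] shift [0.185 0.001 0.061]
(-0.118, 0, 0.031) [ 0.466 -0.121  0.031] shift [0.185 0.001 0.09 ]
```

Emit:
{"name": "play_rows", "arguments": {"plan": [0,0,0,0,0,-0.05,1,0,0,0,0,0,-0.11,1,0,0,0,0.06,-0.005,-0.12,1,0,0,0,0.12,-0.01,-0.12,1,0,0,0,0.16,-0.02,-0.12,1,0,0,0,0.178,-0.02,-0.1,1,0,0,0,0.178,-0.02,-0.06,1,0,0,0,0.178,-0.02,-0.01,1,0,0,0,0.178,-0.02,0.03,1,0,0,0,0.178,-0.02,0.06,1,0,0,0,0.178,-0.02,0.08,1,0,0,0,0.178,-0.02,0.088,1,0,0,0,0.178,-0.02,0.088,1]}}

```text
clock: 10.02
position: [0.4716, -0.1424, 0.0334]
ee_rot: [0.033, 0.999, -0.0, -0.0]
ft_force: [-0.4, 0.4, 1.2]
grip_width: 0.998
grasp_force: 0.0
```

Emit:
{"name": "play_rows", "arguments": {"plan": [0,0,0,0,0,0.003,1,0,0,0,0,0,0.006,1,0,0,0,0,0,0.006,1]}}

```text
clock: 10.4
position: [0.4718, -0.1413, 0.0273]
ee_rot: [0.032, 0.999, 0.0, 0.0]
ft_force: [-0.8, -0.2, -0.8]
grip_width: 1.0
grasp_force: 0.0
```

```bash
python3 -c "
from h import *
here();b=viewer.camera('wrist')[:,:,::-1];a=viewer.camera('side')[155:295,280:440,::-1]
c=np.vstack([cv2.resize(b,(480,300)),cv2.resize(a,(480,300),interpolation=cv2.INTER_CUBIC)]);cv2.imwrite('pics/c2.png',c)"
```

```text
t 10.4 base xy mm [-111.1  -20.1] z 27.3 F [-0.8 -0.2 -0.8] grip 1.0 tip 0.014
```

Emit:
{"name": "play_rows", "arguments": {"plan": [0,0,0,0,0,0.002,1,0,0,0,0,0,0.004,1,0,0,0,0,0,0.004,1]}}

```text
clock: 10.88
position: [0.4717, -0.1415, 0.0231]
ee_rot: [0.032, 0.999, 0.0, -0.0]
ft_force: [-0.3, 0.3, 0.5]
grip_width: 1.001
grasp_force: 0.0
```

Emit:
{"name": "play_rows", "arguments": {"plan": [0,0,0,0,0,0.002,1,0,0,0,0,0,0.004,1,0,0,0,0,0,0.004,1]}}

```text
clock: 11.25
position: [0.4717, -0.1415, 0.0191]
ee_rot: [0.032, 0.999, 0.0, -0.0]
ft_force: [0.2, 0.6, -0.3]
grip_width: 1.002
grasp_force: 0.0
```

Emit:
{"name": "play_rows", "arguments": {"plan": [0,0,0,0,0,0.001,1,0,0,0,0,0,0.003,1,0,0,0,0,0,0.003,1]}}

```text
clock: 11.62
position: [0.4717, -0.1414, 0.0161]
ee_rot: [0.032, 0.999, 0.0, -0.0]
ft_force: [-1.1, 0.7, -0.1]
grip_width: 1.0
grasp_force: 0.0
```

Emit:
{"name": "play_rows", "arguments": {"plan": [0,0,0,-0.003,0,0,1,0,0,0,-0.006,0,0,1,0,0,0,-0.009,0,0,1,0,0,0,-0.012,0,0,1,0,0,0,-0.012,0,0,1]}}

```text
clock: 12.25
position: [0.4837, -0.1422, 0.0162]
ee_rot: [0.032, 0.999, 0.0, -0.0]
ft_force: [-0.8, 0.5, 0.6]
grip_width: 1.002
grasp_force: 0.5
```

Emit:
{"name": "play_rows", "arguments": {"plan": [0,0,0,-0.002,0,0,1,0,0,0,-0.004,0,0,1,0,0,0,-0.006,0,0,1,0,0,0,-0.006,0,0,1]}}

```text
clock: 12.75
position: [0.4898, -0.1426, 0.0162]
ee_rot: [0.032, 0.999, -0.0, -0.0]
ft_force: [-2.6, 0.8, 0.3]
grip_width: 1.001
grasp_force: 1.5
```

```bash
python3 -c "
from h import *
here();b=viewer.camera('wrist')[:,:,::-1];a=viewer.camera('side')[155:295,280:440,::-1]
c=np.hstack([cv2.resize(b,(320,560)),cv2.resize(a,(480,560),interpolation=cv2.INTER_CUBIC)]);cv2.imwrite('pics/c2.png',c)"
```

```text
t 12.75 base xy mm [-93.1 -20.3] z 16.2 F [-2.6  0.8  0.3] grip 1.001 tip 0.014
```

Emit:
{"name": "play_rows", "arguments": {"plan": [0,0,0,-0.002,0,0,1,0,0,0,-0.004,0,0,1,0,0,0,-0.006,0,0,1,0,0,0,-0.006,0,0,1]}}

```text
clock: 13.35
position: [0.4962, -0.1431, 0.0163]
ee_rot: [0.032, 0.999, -0.0, 0.0]
ft_force: [-1.7, -1.2, -0.5]
grip_width: 1.001
grasp_force: 0.8
```

Emit:
{"name": "play_rows", "arguments": {"plan": [0,0,0,-0.001,0,0,1,0,0,0,-0.003,0,0,1,0,0,0,-0.004,0,0,1,0,0,0,-0.004,0,0,1]}}

```text
clock: 13.85
position: [0.5, -0.1433, 0.0163]
ee_rot: [0.032, 0.999, 0.0, 0.0]
ft_force: [-2.0, 0.8, -0.8]
grip_width: 1.001
grasp_force: 1.3
```

```bash
python3 -c "
from h import *
here();b=viewer.camera('top')[125:225,250:390,::-1];a=viewer.camera('side')[155:295,280:440,::-1]
c=np.hstack([cv2.resize(b,(400,560)),cv2.resize(a,(400,560),interpolation=cv2.INTER_CUBIC)]);cv2.imwrite('pics/c2.png',c)"
```

```text
t 13.85 base xy mm [-82.9 -20.2] z 16.3 F [-2.   0.8 -0.8] grip 1.001 tip 0.014
```

View pics/c2.png

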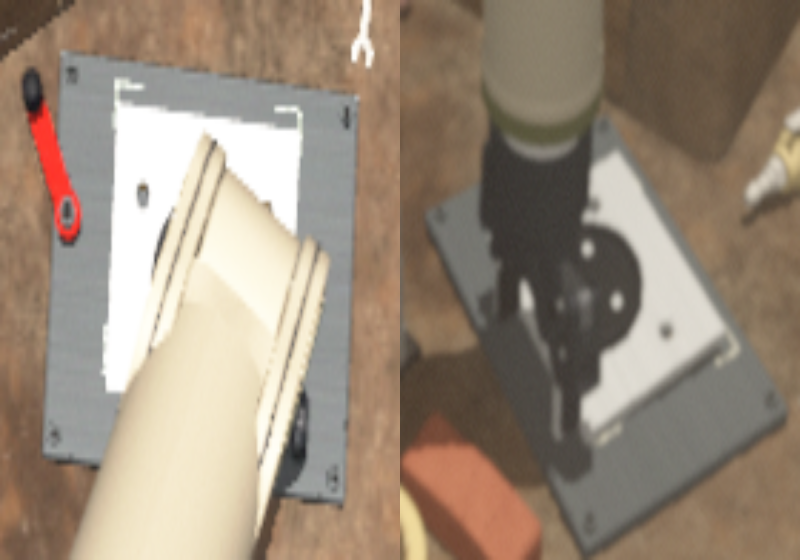

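The plate's far-left corner is at (118,105) and its mark at (115,80), so about 9–10 mm is left. The plate is straight, and brass shows in the left hole. Continuing the push.

Emit:
{"name": "play_rows", "arguments": {"plan": [0,0,0,-0.002,0,0,1,0,0,0,-0.004,0,0,1,0,0,0,-0.005,0,0,1,0,0,0,-0.005,0,0,1]}}

```text
clock: 14.45
position: [0.5053, -0.1436, 0.0164]
ee_rot: [0.032, 0.999, -0.0, 0.0]
ft_force: [-1.5, -0.0, -0.4]
grip_width: 1.001
grasp_force: 0.5
```

Emit:
{"name": "play_rows", "arguments": {"plan": [0,0,0,-0.001,0,0,1,0,0,0,-0.0015,0,0,1,0,0,0,-0.0015,0,0,1]}}

```text
clock: 14.82
position: [0.5069, -0.1438, 0.0166]
ee_rot: [0.032, 0.999, -0.0, 0.001]
ft_force: [0.6, 0.1, -0.3]
grip_width: 1.003
grasp_force: 0.0
```

Emit:
{"name": "play_rows", "arguments": {"plan": [0,0,0,-0.001,0,0,1,0,0,0,-0.0015,0,0,1,0,0,0,-0.0015,0,0,1]}}

```text
clock: 15.2
position: [0.5078, -0.1438, 0.0163]
ee_rot: [0.032, 0.999, 0.0, 0.0]
ft_force: [0.6, 0.0, -0.0]
grip_width: 1.001
grasp_force: 0.0
```

Emit:
{"name": "play_rows", "arguments": {"plan": [0,0,0,-0.001,0,0,1,0,0,0,-0.0015,0,0,1,0,0,0,-0.0015,0,0,1]}}

```text
clock: 15.58
position: [0.509, -0.1439, 0.0162]
ee_rot: [0.033, 0.999, 0.0, -0.0]
ft_force: [-1.9, 1.1, 1.0]
grip_width: 1.001
grasp_force: 0.8
```

Emit:
{"name": "play_rows", "arguments": {"plan": [0,0,0,-0.0005,0,0,1,0,0,0,-0.001,0,0,1,0,0,0,-0.001,0,0,1]}}

```text
clock: 15.95
position: [0.5096, -0.1439, 0.0161]
ee_rot: [0.032, 0.999, 0.0, -0.001]
ft_force: [-5.0, -0.0, 3.1]
grip_width: 0.999
grasp_force: 2.5
```

Emit:
{"name": "play_rows", "arguments": {"plan": [0,0,0,-0.0005,0,0,1,0,0,0,-0.001,0,0,1,0,0,0,-0.001,0,0,1]}}

```text
clock: 16.32
position: [0.5106, -0.144, 0.0161]
ee_rot: [0.032, 0.999, 0.0, -0.001]
ft_force: [-5.2, 1.4, 3.5]
grip_width: 0.998
grasp_force: 2.5
```

Emit:
{"name": "play_rows", "arguments": {"plan": [0,0,0,-0.0005,0,0,1,0,0,0,-0.001,0,0,1,0,0,0,-0.001,0,0,1]}}

```text
clock: 16.7
position: [0.5117, -0.1441, 0.0161]
ee_rot: [0.033, 0.999, 0.0, -0.0]
ft_force: [-4.6, 0.2, 2.7]
grip_width: 0.997
grasp_force: 2.4
```

```bash
python3 -c "
from h import *
here();cv2.imwrite('pics/t3.png',viewer.camera('top')[:,:,::-1]);cv2.imwrite('pics/s3.png',viewer.camera('side')[:,:,::-1])
a=cv2.imread('pics/t3.png',0).astype(int)
np.set_printoptions(linewidth=200)
for u in(275,280,284): pass
print('columns v=138..152');print(a[136:154,[293,296,299,302,305]].T)
print('rows v=150,160,170; u=284..296');print(a[[152,160,168],284:300])"
```

```text
t 16.7 base xy mm [-71.1 -20.3] z 16.1 F [-4.6  0.2  2.7] grip 0.997 tip 0.014
columns v=138..152
[[150 146 146 206 254 254 254 254 254 254 254 254 254 254 254 254 254 254]
 [141 147 147 147 255 254 254 254 254 254 254 254 254 254 254 254 254 254]
 [143 148 149 146 250 254 254 254 254 254 254 254 254 254 254 254 254 228]
 [118 150 148 146 216 254 254 254 254 254 254 254 254 254 255 254 254 253]
 [111 152 147 152 196 254 254 254 254 254 254 254 254 254 255 254 254 254]]
rows v=150,160,170; u=284..296
[[146 145 147 143 147 147 210 252 254 254 254 254 254 254 254 254]
 [146 145 144 145 146 176 251 254 254 254 254 254 254 254 254 254]
 [149 149 149 147 149 250 255 255 255 255 255 255 255 255 255 255]]
```

```bash
python3 - <<'E'
from h import *
c,s=np.cos(TH),np.sin(TH);R=np.array([[c,-s],[s,c]])
a=cv2.imread('pics/t3.png',0).astype(float)
def edge(im,p,d): # subpixel 200-crossing
    q=[np.array(p)+np.array(d)*k for k in np.arange(-6,6,.1)]
    v=cv2.remap(im.astype(np.float32),np.float32([[x[0] for x in q]]),np.float32([[x[1] for x in q]]),1)[0]
    i=np.where((v[:-1]<200)&(v[1:]>=200))[0]; return [q[j] for j in i]
f=lambda w:R.T@(w[:2]-T0)*1e3
for u in(293,296,299,302,305,310):
    for e in edge(a,(u,140),(0,1)): print('far',u,e.round(2),[f(ray('top',*e,z)).round(1) for z in(.02,.0285)])
for v in(148,154,160,166,172,178):
    for e in edge(a,(290,v),(1,0)): print('left',v,e.round(2),[f(ray('top',*e,z)).round(1) for z in(.02,.0285)])
E
```

```text
far 293 [293.  138.8] [array([68.4, 75.7]), array([66.5, 75.3])]
far 296 [296.  139.4] [array([67.5, 67.9]), array([65.5, 67.5])]
far 299 [299.  139.5] [array([67.9, 60.3]), array([65.9, 59.9])]
far 302 [302.  139.7] [array([67.9, 52.6]), array([66. , 52.3])]
far 305 [305. 140.] [array([67.8, 44.9]), array([65.8, 44.6])]
far 310 [310.  140.4] [array([67.8, 32.1]), array([65.8, 31.9])]
left 148 [290.2 148. ] [array([44. , 80.8]), array([42.2, 80.3])]
left 154 [289.6 154. ] [array([28.3, 81. ]), array([26.6, 80.5])]
left 160 [289.3 160. ] [array([12.8, 80.4]), array([11.2, 79.9])]
left 166 [288.6 166. ] [array([-2.8, 80.8]), array([-4.3, 80.3])]
left 172 [288.2 172. ] [array([-18.2,  80.5]), array([-19.6,  80. ])]
left 178 [287.6 178. ] [array([-33.7,  80.7]), array([-35. ,  80.2])]
```

Emit:
{"name": "play_rows", "arguments": {"plan": [0,0,0,0.005,0,0,1,0,0,0,0.015,0,0,1,0,0,0,0.015,0,-0.05,1,0,0,0,0.01,0,-0.1,1,0,0,0,0,0.005,-0.14,1,0,0,0,-0.05,0.015,-0.14,1,0,0,0,-0.1,0.022,-0.12,1,0,0,0,-0.138,0.022,-0.105,1,0,0,0,-0.138,0.022,-0.105,1,0,0,0,-0.138,0.022,-0.105,1]}}

```text
clock: 18.05
position: [0.6507, -0.1318, 0.1215]
ee_rot: [0.033, 0.999, -0.0, 0.0]
ft_force: [-0.6, -0.5, -0.4]
grip_width: 0.999
grasp_force: 0.0
```

```bash
python3 -c "
from h import *
import pickle
here();m=viewer.camera_model('wrist');pickle.dump(m,open('m.pkl','wb'))
b=viewer.camera('wrist')[:,:,::-1];cv2.imwrite('pics/x2.png',b)
a=viewer.camera('side')[155:295,280:440,::-1];cv2.imwrite('pics/x2s.png',a)
b=cv2.resize(b[40:225,150:490],None,fx=2.2,fy=2.2,interpolation=cv2.INTER_CUBIC);a=cv2.resize(a[50:120,40:160],None,fx=2.7,fy=2.7,interpolation=cv2.INTER_CUBIC)
c=np.zeros((600,748,3),np.uint8);c[:b.shape[0],:b.shape[1]]=b;c[407:407+a.shape[0],:a.shape[1]]=a;cv2.imwrite('pics/c3.png',c)"
```

```text
t 18.05 base xy mm [66.8  0.9] z 121.5 F [-0.6 -0.5 -0.4] grip 0.999 tip 0.014
```

View pics/c3.png

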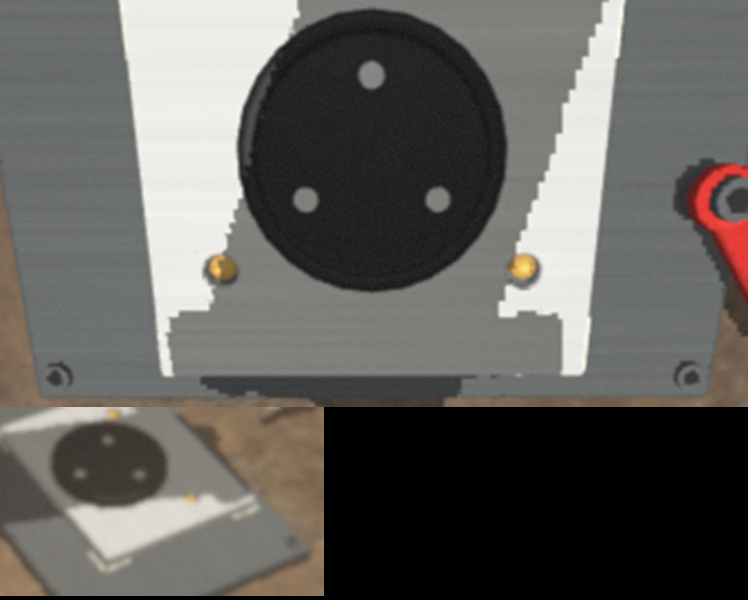

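Both brass pins now show in the holes, at (223,268) and (524,267). The far corners are at (162,375) and (585,374), and the screws at (58,376) and (689,375). I'll check the plate's height from its apparent width.

```bash
python3 - <<'E'
from h import *
import pickle
m=pickle.load(open('m.pkl','rb'))
g=lambda p,z:ray('wrist',150+(p[0]+.5)/2.2-.5,40+(p[1]+.5)/2.2-.5,z,m)[:2]
L=lambda p,q,z:np.linalg.norm(g(p,z)-g(q,z))
print('screws248',L((58,376),(689,375),.016))
for z in(.016,.02,.0245,.028): print(z,'edge160',L((162,375),(585,374),z),'holes110',L((220,268),(523,268),z),'pin110',L((223,268),(524,267),z))
th,R,t,e=fit([(.069,.124),(.069,-.124)],[g((689,375),.016),g((58,376),.016)])
for p in((585,374),(162,375),(523,268),(220,268)): print([(R.T@(g(p,z)-t)*1e3).round(1) for z in(.02,.0245)])
print('near edge/width at row0:',[L((120,0),(624,0),z) for z in(.016,.02,.0245)])
o=cv2.imread('pics/x2s.png');print(o.shape)
E
```

```text
screws248 0.2467602705415592
0.016 edge160 0.16533284461107037 holes110 0.11216517249725448 pin110 0.11139692264845297
0.02 edge160 0.16251944270368202 holes110 0.11025650328522556 pin110 0.10950132643226494
0.0245 edge160 0.15935436555787016 holes110 0.10810925042169296 pin110 0.10736878068905342
0.028 edge160 0.15689263888890537 holes110 0.10643916486116765 pin110 0.10571013399988888
[array([67.1, 81.3]), array([65.4, 79.8])]
[array([ 67.2, -81.2]), array([ 65.5, -79.6])]
[array([26. , 54.6]), array([25.2, 53.5])]
[array([ 25.8, -55.7]), array([ 24.9, -54.6])]
near edge/width at row0: [np.float64(0.1646521833630234), np.float64(0.1618503639918096), np.float64(0.15869831719919406)]
(140, 160, 3)
```

```bash
python3 - <<'E'
from h import *
import pickle
from scipy.optimize import least_squares
m=pickle.load(open('m.pkl','rb'))
w=lambda p:np.array([150+(p[0]+.5)/2.2-.5,40+(p[1]+.5)/2.2-.5]); s=lambda p:np.array([320+(p[0]+.5)/2.7-.5,205+(p[1]-407+.5)/2.7-.5])
for n,a,b in[('far right corner',(162,375),(255,500)),('pin1',(223,268),(191,497)),('screw',(58,376),(292,541))]:
    r=least_squares(lambda X:np.r_[proj('wrist',X,m)-w(a),proj('side',X)-s(b)],[.6,-.15,.02]);print(n,r.x.round(4),r.cost.round(2))
mv((.067,.002,.17));
o=cv2.imread('pics/x2s.png'); 
c,ss=np.cos(TH),np.sin(TH);R=np.array([[c,-ss],[ss,c]])
for k in((.1,.15),(.069,.18)): print(R@k+T0)
E
```

```text
far right corner [ 0.6485 -0.2128  0.0192] 0.12
pin1 [ 0.609  -0.1838  0.0184] 0.7
screw [ 0.6482 -0.256   0.0135] 0.07
turn [ 0.02  0.07 -0.08]
(0.067, 0.002, 0.17) [ 0.651  -0.1307  0.17  ] shift [-0.0002  0.0008 -0.0478]
[0.69344603 0.01485351]
[0.66444095 0.04678634]
```

The evidence points to a level, seated plate. I'll confirm by touching the far part lightly with shut fingers; a seated plate top is at 20 mm.

Emit:
{"name": "play_rows", "arguments": {"plan": [0,0,0,0.008,0,0,0,0,0,0,0.016,0,0.02,0,0,0,0,0.016,0,0.05,0,0,0,0,0.016,0,0.07,0,0,0,0,0.016,0,0.08,0,0,0,0,0.016,0,0.082,0,0,0,0,0.016,0,0.082,0]}}

```text
clock: 19.02
position: [0.6358, -0.1303, 0.04]
ee_rot: [0.033, 0.999, -0.0, 0.001]
ft_force: [-0.2, 0.7, 0.9]
grip_width: -0.0
grasp_force: 0.0
```

Emit:
{"name": "play_rows", "arguments": {"plan": [0,0,0,0,0,0.001,0,0,0,0,0,0,0.002,0,0,0,0,0,0,0.002,0]}}

```text
clock: 19.4
position: [0.6354, -0.13, 0.0374]
ee_rot: [0.032, 0.999, 0.0, 0.0]
ft_force: [0.1, -0.6, -0.0]
grip_width: -0.0
grasp_force: 0.0
```

Emit:
{"name": "play_rows", "arguments": {"plan": [0,0,0,0,0,0.001,0,0,0,0,0,0,0.002,0,0,0,0,0,0,0.002,0]}}

```text
clock: 19.77
position: [0.6353, -0.13, 0.0352]
ee_rot: [0.032, 0.999, 0.0, -0.0]
ft_force: [0.0, 0.1, 1.1]
grip_width: -0.002
grasp_force: 0.0
```

Emit:
{"name": "play_rows", "arguments": {"plan": [0,0,0,0,0,0.001,0,0,0,0,0,0,0.002,0,0,0,0,0,0,0.002,0]}}

```text
clock: 20.15
position: [0.6355, -0.1301, 0.0342]
ee_rot: [0.033, 0.999, 0.0, 0.0]
ft_force: [-3.8, 1.7, 9.8]
grip_width: 0.0
grasp_force: 4.9
```

Contact came at TCP z = 34 mm, which puts the plate top at 20 mm, so it is seated flat. Now the clamp: I'll check the clearance to the wooden box and build the knob path.

```bash
python3 - <<'E'
from h import *
np.set_printoptions(precision=3,suppress=True)
here()
c,s=np.cos(TH),np.sin(TH);R=np.array([[c,-s],[s,c]]);f=lambda w:R.T@(w[:2]-T0)
print('box foot: side',f(ray('side',372,180,0)),'top',f(ray('top',303,113,0)),f(ray('top',250,132,0)),f(ray('top',180,162,0)))
for a,b in[((300,100),(382,152)),((303,113),(372,182))]:
    from scipy.optimize import least_squares
    r=least_squares(lambda X:np.r_[proj('top',X)-a,proj('side',X)-b],[.7,-.1,.1]);print(r.x,f(r.x),r.cost)
for ph in(.596,.3,0,-.3,-.6,-.9,-1.2,-1.4,-1.571):
    k=np.array([.06*np.cos(ph),.12+.06*np.sin(ph)]);t=np.array([np.sin(ph),-np.cos(ph)])
    print(ph,'knob',k,'finger',k-.020*t)
mv((.05,0,.12),(.034,.177,.12),(.032,.18,.064),yaw=0)
E
```

```text
t 20.15 base xy mm [51.5  1.6] z 34.2 F [-3.8  1.7  9.8] grip 0.0 tip 0.014
box foot: side [0.118 0.146] top [0.144 0.057] [0.082 0.19 ] [-0.011  0.363]
[ 0.702 -0.061  0.128] [0.113 0.075] 128.95172062360348
[ 0.684 -0.064  0.058] [0.096 0.071] 172.53087736266176
0.596 knob [0.05  0.154] finger [0.038 0.17 ]
0.3 knob [0.057 0.138] finger [0.051 0.157]
0 knob [0.06 0.12] finger [0.06 0.14]
-0.3 knob [0.057 0.102] finger [0.063 0.121]
-0.6 knob [0.05  0.086] finger [0.061 0.103]
-0.9 knob [0.037 0.073] finger [0.053 0.085]
-1.2 knob [0.022 0.064] finger [0.04  0.071]
-1.4 knob [0.01  0.061] finger [0.03  0.064]
-1.571 knob [-0.    0.06] finger [0.02 0.06]
turn [ 0.03  0.01 -0.04]
(0.05, 0, 0.12) [ 0.634 -0.132  0.12 ] shift [ 0.001 -0.002 -0.086]
(0.034, 0.177, 0.12) [0.629 0.046 0.12 ] shift [ 0.018  0.175 -0.086]
(0.032, 0.18, 0.064) [0.627 0.049 0.064] shift [ 0.02   0.178 -0.03 ]
```

```bash
cat >> h.py <<'E'
def swing(phs,ds,r=.054,z=.064):
    o=status.get_obs();R=Ro.from_quat(o['ee_rot']);c,s=np.cos(TH),np.sin(TH);rz=Ro.from_matrix
    for ph,d in zip(phs,ds):
        b=np.array([r*np.cos(ph),.12+r*np.sin(ph)])-d*np.array([np.sin(ph),-np.cos(ph)])
        w=np.r_[np.array([[c,-s],[s,c]])@b+T0,z];a=TH+ph
        Rt=Ro.from_matrix(np.array([[-np.cos(a),-np.sin(a),0],[-np.sin(a),np.cos(a),0],[0,0,-1]]))
        print(round(ph,2),'az',(R.inv()*Rt).as_rotvec(degrees=True).round(1)[2],'shift',R.inv().apply(w-o['position']).round(4))
E
python3 -c "
from h import *
print(np.round(status.get_obs()['joint_pos'],2))
swing([.6,.6],[.035,.035],z=.14);swing([.6],[.035])"
```

```text
[-0.32  0.65  0.62  1.62 -0.43  1.01  1.94]
0.6 az -34.4 shift [ 0.0267  0.1778 -0.1057]
0.6 az -34.4 shift [ 0.0267  0.1778 -0.1057]
0.6 az -34.4 shift [ 0.0268  0.1778 -0.0297]
```

```bash
sed -i 's/a=TH+ph$/a=TH+ph+np.pi\/2/' h.py
python3 -c "
from h import *
m=viewer.camera_model('wrist');o=status.get_obs();print('cam in tool',Ro.from_quat(o['ee_rot']).inv().apply(-np.array(m['R']).T@m['t']-o['position']).round(3))
swing([.6],[.035],z=.14)"
```

```text
cam in tool [ 0.082  0.001 -0.13 ]
0.6 az -124.4 shift [ 0.0267  0.1778 -0.1057]
```

Emit:
{"name": "play_rows", "arguments": {"plan": [0,0,0,0,0,-0.03,0,0,0,-5,0,0,-0.08,0,0,0,-15,0,0,-0.106,0,0,0,-25,0.003,0.02,-0.106,0,0,0,-35,0.006,0.04,-0.106,0,0,0,-45,0.009,0.06,-0.106,0,0,0,-55,0.012,0.08,-0.106,0,0,0,-65,0.015,0.1,-0.106,0,0,0,-75,0.018,0.12,-0.106,0,0,0,-85,0.021,0.14,-0.106,0,0,0,-95,0.024,0.16,-0.106,0,0,0,-105,0.027,0.178,-0.106,0,0,0,-115,0.027,0.178,-0.106,0,0,0,-124,0.027,0.178,-0.106,0,0,0,-124,0.027,0.178,-0.106,0,0,0,-124,0.027,0.178,-0.106,0]}}

```text
clock: 22.15
position: [0.5967, 0.0978, 0.0996]
ee_rot: [0.823, -0.568, 0.029, 0.021]
ft_force: [0.7, 0.9, -0.2]
grip_width: 0.003
grasp_force: 0.0
```

```bash
python3 -c "
from h import *
here();print(np.round(status.get_obs()['joint_pos'],2))
swing([.6],[.035]);swing([.6,.5,.35,.2,.05,-.1],[.02]*6)
cv2.imwrite('pics/k.png',viewer.camera('top')[:,:,::-1])"
```

```text
t 22.15 base xy mm [ -1.8 226.6] z 99.6 F [ 0.7  0.9 -0.2] grip 0.003 tip 0.014
[ 0.68  0.97 -1.46  1.64  1.04  1.48  2.6 ]
0.6 az -9.9 shift [ 0.0513 -0.0047  0.0394]
0.6 az -9.9 shift [ 0.0661 -0.0073  0.0404]
0.5 az -4.2 shift [ 0.0712 -0.01    0.0408]
0.35 az 4.4 shift [ 0.0792 -0.013   0.0413]
0.2 az 13.0 shift [ 0.0877 -0.0147  0.0419]
0.05 az 21.6 shift [ 0.0963 -0.0151  0.0425]
-0.1 az 30.2 shift [ 0.1048 -0.0143  0.0432]
```

The last joint hit its range, because the turn ran the opposite way round. I'll back out and use yaw = ph (at most 0.35), pushing with the finger's back.

```bash
sed -i 's/a=TH+ph+np.pi\/2/a=TH+min(ph,.35)/; s/as_rotvec(degrees=True).round(1)\[2\]/as_rotvec(degrees=True).round(1)/' h.py
python3 -c "
from h import *
swing([.6],[.035],z=.14)
mv((.03,.15,.16),(-.02,.17,.16))
c,s=np.cos(TH),np.sin(TH);f=lambda w:np.array([[c,s],[-s,c]])@(w[:2]-T0)
print('casting foot/top',f(ray('top',212,216,0)),f(ray('top',203,208,.19)))"
```

```text
0.6 az [-3.4 -3.  95.3] shift [ 0.0649 -0.0052 -0.0361]
turn [ -4.08  -2.52 115.3 ]
(0.03, 0.15, 0.16) [0.6236 0.0194 0.16  ] shift [ 0.095   0.0027 -0.0541]
(-0.02, 0.17, 0.16) [0.575  0.0425 0.16  ] shift [ 0.0556  0.0393 -0.0569]
casting foot/top [-0.14392726  0.26549091] [-0.14080445  0.24961905]
```

Emit:
{"name": "play_rows", "arguments": {"plan": [-0.4,-0.3,10,0.015,0,-0.02,0,-0.7,-0.6,20,0.03,0,-0.036,0,-1,-0.9,30,0.045,-0.002,-0.036,0,-1.4,-1.2,40,0.065,-0.005,-0.036,0,-1.8,-1.5,50,0.065,-0.005,-0.036,0,-2.1,-1.9,60,0.065,-0.005,-0.036,0,-2.5,-2.2,70,0.065,-0.005,-0.036,0,-2.8,-2.5,80,0.065,-0.005,-0.036,0,-3.2,-2.8,90,0.065,-0.005,-0.036,0,-3.4,-3,95.3,0.065,-0.005,-0.036,0,-3.4,-3,95.3,0.065,-0.005,-0.036,0,-3.4,-3,95.3,0.065,-0.005,-0.036,0,-3.4,-3,95.3,0.065,-0.005,-0.036,0]}}

```text
clock: 23.82
position: [0.6231, 0.0459, 0.1448]
ee_rot: [-0.138, 0.99, -0.0, 0.002]
ft_force: [-1.1, -0.3, -0.1]
grip_width: 0.003
grasp_force: 0.0
```

```bash
python3 -c "
from h import *
here();print(np.round(status.get_obs()['joint_pos'],2))
swing([.6],[.035]);swing([.6,.5,.35,.2,.05,-.1],[.02]*6)
"
```

```text
t 23.825 base xy mm [ 27.8 176.5] z 144.8 F [-1.1 -0.3 -0.1] grip 0.003 tip 0.014
[ 0.71  0.78 -1.28  1.54  0.76  1.39  1.22]
0.6 az [-0.   0.2 -0.5] shift [0.0021 0.0038 0.0808]
0.6 az [-0.   0.2 -0.5] shift [-0.0017 -0.0107  0.0808]
0.5 az [-0.   0.2 -0.5] shift [-0.0048 -0.0156  0.0808]
0.35 az [-0.   0.2 -0.5] shift [-0.0085 -0.0234  0.0808]
0.2 az [-0.   0.2  8.1] shift [-0.0109 -0.0317  0.0809]
0.05 az [-0.   0.2 16.7] shift [-0.0121 -0.0402  0.0809]
-0.1 az [ 0.   0.2 25.2] shift [-0.012  -0.0489  0.0809]
```

Emit:
{"name": "play_rows", "arguments": {"plan": [0,0.2,-0.5,0.002,0.004,0.03,0,0,0.2,-0.5,0.002,0.004,0.06,0,0,0.2,-0.5,0.002,0.004,0.075,0,0,0.2,-0.5,0.002,0.004,0.081,0,0,0.2,-0.5,0.002,0.004,0.081,0]}}

```text
clock: 24.45
position: [0.6206, 0.0494, 0.0643]
ee_rot: [-0.141, 0.99, -0.0, 0.0]
ft_force: [0.5, 0.1, 0.5]
grip_width: 0.005
grasp_force: 0.0
```

```bash
python3 -c "
from h import *
here();print(np.round(status.get_obs()['joint_pos'],2))
swing([.6,.5,.4,.3,.2,.1,0,-.1],[.02]*8)
"
```

```text
t 24.45 base xy mm [ 25.1 179.7] z 64.3 F [0.5 0.1 0.5] grip 0.005 tip 0.014
[ 0.68  0.86 -1.21  1.61  0.83  1.28  1.17]
0.6 az [-0.   0.  -0.1] shift [-0.0033 -0.0148  0.0003]
0.5 az [-0.   0.  -0.1] shift [-0.0064 -0.0197  0.0003]
0.4 az [-0.   0.  -0.1] shift [-0.0089 -0.0248  0.0003]
0.3 az [-0.   0.   2.8] shift [-0.0109 -0.0302  0.0003]
0.2 az [-0.   0.   8.5] shift [-0.0124 -0.0358  0.0003]
0.1 az [-0.   0.  14.2] shift [-0.0133 -0.0415  0.0003]
0 az [-0.   0.  19.9] shift [-0.0136 -0.0472  0.0003]
-0.1 az [-0.   0.  25.7] shift [-0.0134 -0.053   0.0003]
```

Emit:
{"name": "play_rows", "arguments": {"plan": [0,0,0,-0.002,-0.007,0,0,0,0,0,-0.003,-0.015,0,0,0,0,0,-0.006,-0.02,0,0,0,0,0,-0.009,-0.025,0,0,0,0,2.8,-0.011,-0.03,0,0,0,0,8.5,-0.0124,-0.036,0,0,0,0,8.5,-0.0124,-0.036,0,0]}}

```text
clock: 25.32
position: [0.6429, 0.0178, 0.064]
ee_rot: [-0.067, 0.998, -0.0, 0.0]
ft_force: [0.3, -0.0, 0.0]
grip_width: -0.0
grasp_force: 0.1
```

```bash
cat >> h.py <<'E'
def knob():
    im=viewer.camera('top');hsv=cv2.cvtColor(im,cv2.COLOR_RGB2HSV);H,S,V=cv2.split(hsv)
    m=((H<6)|(H>174))&(S>200)&(V>120); v,u=np.where(m);k=(u>250)&(u<320)&(v>120)&(v<200);u,v=u[k],v[k]
    if len(u)<20: print('red hidden',len(u));return
    c,s=np.cos(TH),np.sin(TH);P=np.array([np.array([[c,s],[-s,c]])@(ray('top',a,b,.03)[:2]-T0) for a,b in zip(u,v)])-[0,.12]
    P=P[np.hypot(*P.T)>.02]
    d=P.mean(0);print('red n',len(u),'ph',np.arctan2(d[1],d[0]).round(3),'mean',P.mean(0).round(3))
E
python3 -c "
from h import *
here();knob()
swing([.1,0,-.1,-.2,-.3,-.4,-.5,-.6,-.7],[.02]*9)
"
```

```text
t 25.325 base xy mm [ 49.4 149.6] z 64.0 F [ 0.3 -0.   0. ] grip -0.0 tip 0.014
red hidden 0
0.1 az [-0.1  0.   5.8] shift [-0.0016 -0.0049 -0.    ]
0 az [-0.1  0.  11.5] shift [-0.0028 -0.0106 -0.    ]
-0.1 az [-0.   0.  17.2] shift [-0.0034 -0.0163 -0.    ]
-0.2 az [-0.   0.  22.9] shift [-0.0034 -0.022  -0.    ]
-0.3 az [-0.   0.  28.7] shift [-0.0028 -0.0278 -0.    ]
-0.4 az [-0.   0.  34.4] shift [-0.0017 -0.0334 -0.    ]
-0.5 az [-0.   0.  40.1] shift [-0.     -0.0389  0.    ]
-0.6 az [-0.   0.1 45.9] shift [ 0.0022 -0.0442  0.    ]
-0.7 az [-0.   0.1 51.6] shift [ 0.0049 -0.0493  0.    ]
```

Emit:
{"name": "play_rows", "arguments": {"plan": [0,0,5.8,-0.0016,-0.005,0,0,0,0,11.5,-0.0028,-0.0106,0,0,0,0,17.2,-0.0034,-0.0163,0,0,0,0,22.9,-0.0034,-0.022,0,0,0,0,28.7,-0.0028,-0.0278,0,0,0,0,34.4,-0.0017,-0.0334,0,0,0,0,40,0,-0.039,0,0,0,0,45.9,0.0022,-0.0442,0,0,0,0,51.6,0.0049,-0.0493,0,0]}}

```text
clock: 26.5
position: [0.6444, -0.0307, 0.064]
ee_rot: [0.374, 0.928, 0.0, 0.0]
ft_force: [0.0, 2.0, -0.4]
grip_width: -0.0
grasp_force: 1.0
```

```bash
python3 -c "
from h import *
here();knob();print(np.round(status.get_obs()['joint_pos'],2))
swing([-.8,-.9,-1,-1.1,-1.2,-1.3,-1.4,-1.45,-1.5,-1.55,-1.571],[.02]*11)
"
```

```text
t 26.5 base xy mm [ 54.  101.4] z 64.0 F [ 0.   2.  -0.4] grip -0.0 tip 0.014
red hidden 5
[ 0.69  0.78 -1.03  1.55  0.7   1.21  0.34]
-0.8 az [0.  0.  5.3] shift [-0.002  -0.0053  0.0001]
-0.9 az [ 0.  0. 11.] shift [-0.0032 -0.0109  0.0001]
-1 az [ 0.   0.  16.8] shift [-0.0038 -0.0166  0.0001]
-1.1 az [ 0.   0.  22.5] shift [-0.0039 -0.0224  0.0001]
-1.2 az [ 0.   0.  28.2] shift [-0.0034 -0.0281  0.0001]
-1.3 az [ 0.  0. 34.] shift [-0.0023 -0.0338  0.0001]
-1.4 az [ 0.   0.  39.7] shift [-0.0007 -0.0393  0.0001]
-1.45 az [ 0.   0.  42.5] shift [ 0.0003 -0.042   0.0001]
-1.5 az [ 0.   0.  45.4] shift [ 0.0015 -0.0446  0.0001]
-1.55 az [ 0.   0.  48.3] shift [ 0.0028 -0.0472  0.0001]
-1.57 az [ 0.   0.  49.5] shift [ 0.0034 -0.0482  0.0001]
```

The contact force is 2 N, so the knob is being pushed. Continuing.

Emit:
{"name": "play_rows", "arguments": {"plan": [0,0,5.3,-0.002,-0.0053,0,0,0,0,11,-0.0032,-0.0109,0,0,0,0,16.8,-0.0038,-0.0166,0,0,0,0,22.5,-0.0039,-0.0224,0,0,0,0,28.2,-0.0034,-0.0281,0,0,0,0,34,-0.0023,-0.0338,0,0,0,0,39.7,-0.0007,-0.0393,0,0]}}

```text
clock: 27.42
position: [0.6179, -0.0595, 0.0643]
ee_rot: [0.666, 0.746, 0.0, 0.001]
ft_force: [1.7, 1.8, 0.8]
grip_width: 0.0
grasp_force: 1.1
```

Emit:
{"name": "play_rows", "arguments": {"plan": [0,0,3,0,-0.0028,0,0,0,0,6,0.0003,-0.0056,0,0,0,0,9,0.0008,-0.0084,0,0,0,0,9,0.0008,-0.0084,0,0]}}

```text
clock: 27.92
position: [0.6108, -0.0608, 0.0649]
ee_rot: [0.722, 0.692, 0.001, 0.002]
ft_force: [5.5, -0.9, -0.4]
grip_width: 0.001
grasp_force: 2.7
```

```bash
python3 -c "
from h import *
here();knob();
swing([-1.571]*4,[.021,.02,.018,.016])
"
```

```text
t 27.925 base xy mm [22.4 69.2] z 64.9 F [ 5.5 -0.9 -0.4] grip 0.001 tip 0.014
red hidden 8
-1.57 az [0.3 0.1 1.3] shift [-0.0032 -0.0015  0.0009]
-1.57 az [0.3 0.1 1.3] shift [-0.0032 -0.0025  0.0009]
-1.57 az [0.3 0.1 1.3] shift [-0.0032 -0.0045  0.0009]
-1.57 az [0.3 0.1 1.3] shift [-0.0031 -0.0065  0.0009]
```

Emit:
{"name": "play_rows", "arguments": {"plan": [0,0,1,-0.002,-0.001,0,0,0,0,1,-0.002,-0.0025,0,0,0,0,1,-0.002,-0.0025,0,0]}}

```text
clock: 28.35
position: [0.61, -0.0614, 0.0656]
ee_rot: [0.727, 0.686, 0.003, 0.003]
ft_force: [13.5, 2.2, -1.9]
grip_width: 0.001
grasp_force: 5.6
```

Emit:
{"name": "play_rows", "arguments": {"plan": [0,0,0,0,-0.001,0,0,0,0,0,0,-0.002,0,0,0,0,0,0,-0.002,0,0]}}

```text
clock: 28.72
position: [0.6093, -0.0614, 0.0662]
ee_rot: [0.727, 0.686, 0.004, 0.004]
ft_force: [17.7, 2.0, -2.4]
grip_width: 0.002
grasp_force: 7.6
```

```bash
python3 -c "
from h import *
here()"
```

```text
t 28.725 base xy mm [21.  68.5] z 66.2 F [17.7  2.  -2.4] grip 0.002 tip 0.014
```

The force rises stiffly with no movement, so the clamp is at its stop. Backing off and clearing the view.

Emit:
{"name": "play_rows", "arguments": {"plan": [0,0,0,0,0.008,0,0,0,0,0,0,0.025,0,0,0,0,0,0,0.025,-0.05,0,0,0,0,0,0.025,-0.1,0,0,0,0,0,0.025,-0.15,0,0,0,0,-0.05,0.025,-0.18,0,0,0,0,-0.1,0.02,-0.18,0,0,0,0,-0.15,0.01,-0.18,0,0,0,0,-0.2,0,-0.18,0,0,0,0,-0.25,0,-0.18,0,0,0,0,-0.28,0,-0.18,0,0,0,0,-0.28,0,-0.18,0,0,0,0,-0.28,0,-0.18,0]}}

```text
clock: 30.35
position: [0.5873, -0.3403, 0.2439]
ee_rot: [0.728, 0.686, -0.0, -0.0]
ft_force: [0.3, 0.9, 0.3]
grip_width: -0.001
grasp_force: 0.0
```

```bash
python3 - <<'E'
from h import *
here();knob()
im=viewer.camera('top');g=cv2.cvtColor(im,cv2.COLOR_RGB2GRAY)
cv2.imwrite('pics/tf.png',im[:,:,::-1]);im2=viewer.camera('side')
hsv=cv2.cvtColor(im,cv2.COLOR_RGB2HSV);r=((hsv[...,0]<6)|(hsv[...,0]>174))&(hsv[...,1]>180)
c,s=np.cos(TH),np.sin(TH);R=np.array([[c,-s],[s,c]]);W=lambda x,y,z:np.r_[R@[x,y]+T0,z]
print('knob expected px at stop',proj('top',W(0,.06,.062)),'pivot',proj('top',W(0,.12,.03)),'holes',proj('top',W(.025,.055,.02)))
for v in range(154,176):
    print(''.join('R' if r[v,u] else ('#' if g[v,u]<70 else ('W' if g[v,u]>220 else '.')) for u in range(262,330)))
E
```

```text
t 30.35 base xy mm [  17.  -211.2] z 243.9 F [0.3 0.9 0.3] grip -0.001 tip 0.014
red n 119 ph -1.576 mean [-0.    -0.036]
knob expected px at stop [296.40694491 162.52322327] pivot [273.05748458 162.97741948] holes [299.64847328 156.08656452]
.............................WWWWWWW.....WWWWWWWWWWWWWWWW....WWWWWWW
.............................WWWWWWW.....WWWWWWWWWWWW..########..WWW
............................WWWWWWWW.....WWWWWWWWWW.#...#####......W
............................WWWWWWWWW...WWWWWWWWW.#.#############..#
............................WWWWWWWWWW.WWWWWWWW...####..........###.
..........RRRR..............WWWWWW..WWWWWWWWWW..####..............##
.........R....R.............WWWWW.###.WWWWWWW.####.................#
........R..#...RRRRRRRRRRR.......####.WWWWWW..###...................
.......R...#...RRRRRRRRRRRRRRRRR###.##.WWWWW.###....................
........R..#...RRRRRRRRRRRRRRRRR######.WWWW.###.....................
........R.....RRRRRRRRRRRRRRRRRR#######WWWW.###.....................
........RR...RRRRRRRRRRRRRRRRRRRR#####RWWW.###...WWW................
.........RRRRRRRRRRRRRRRRRRRRRRRR#####RWWW.##....WWW................
.........#RRRR########RRRRRRRRRRRRRRRR.WW..##.....................WW
..........#################......##...WWW.###......................W
...........................WWWWWWW...WWWW.###.......................
...........................WWWWWWWWWWWWWW.###.......................
...........................WWWWWWWWWWWWWW.###.......................
...........................WWWWWWWWWWWWWW.##........................
...........................WWWWWWWWWWWWW.####.......................
...........................WWWWWWWWWWWWWW.###.......................
...........................WWWWWWWWWWWWWW.###.......................
```

```bash
python3 - <<'E'
from h import *
a=cv2.imread('pics/t0.png',0).astype(int);b=cv2.imread('pics/tf.png',0).astype(int);d=abs(a-b)
for n,(x0,y0,x1,y1) in dict(casting=(185,190,228,230),bar=(322,222,372,254),flap=(390,218,420,252),holddown=(240,222,306,262)).items(): print(n,(d[y0:y1,x0:x1]>30).sum(),d[y0:y1,x0:x1].mean().round(1))
print([int(np.argmax(b[132:150,u]>225))+132 for u in(296,299,302,305)])
E
```

```text
casting 11 15.6
bar 3 20.3
flap 925 67.0
holddown 70 18.9
[140, 140, 141, 141]
```

```bash
python3 - <<'E'
from h import *
a=cv2.imread('pics/s0.png');b=viewer.camera('side')[:,:,::-1]
for n,(x0,y0,x1,y1) in dict(flap=(330,312,385,352),casting=(235,108,270,185),bar=(275,258,340,305)).items():
    A=cv2.cvtColor(a[y0:y1,x0:x1],6);B=cv2.cvtColor(np.ascontiguousarray(b[y0-8:y1+8,x0-8:x1+8]),6)
    r=cv2.matchTemplate(B,A,cv2.TM_CCOEFF_NORMED);print(n,cv2.minMaxLoc(r)[1],cv2.minMaxLoc(r)[3])
E
```

```text
flap 0.6831682920455933 (6, 9)
casting 0.9986215233802795 (8, 8)
bar 0.9918419122695923 (8, 8)
```

Emit:
{"name": "play_rows", "arguments": {"plan": [0,0,0,0.05,0,0,0,0,0,0,0.1,0,0,0,0,0,0,0.15,0,0,0,0,0,0,0.2,0,0,0,0,0,0,0.25,0,0,0,0,0,0,0.28,0,0,0,0,0,0,0.28,0,0,0,0,0,0,0.28,0,0,0]}}

```text
clock: 31.55
position: [0.6044, -0.0626, 0.2439]
ee_rot: [0.729, 0.685, -0.0, 0.001]
ft_force: [-0.7, -0.3, -0.3]
grip_width: 0.005
grasp_force: 0.0
```

```bash
python3 - <<'E'
from h import *
here()
for cam,f,(x0,y0,x1,y1) in(('side','s0',(330,312,385,352)),('top','t0',(390,218,420,252))):
    a=cv2.imread(f'pics/{f}.png');b=viewer.camera(cam)[:,:,::-1]
    A=cv2.cvtColor(a[y0:y1,x0:x1],6);B=cv2.cvtColor(np.ascontiguousarray(b[y0-8:y1+8,x0-8:x1+8]),6)
    r=cv2.matchTemplate(B,A,cv2.TM_CCOEFF_NORMED);print(cam,cv2.minMaxLoc(r)[1],cv2.minMaxLoc(r)[3])
E
```

```text
t 31.55 base xy mm [16.1 66.9] z 243.9 F [-0.7 -0.3 -0.3] grip 0.005 tip 0.014
side 0.9986101388931274 (8, 8)
top 0.995313286781311 (8, 8)
```

The flap wheel, casting and bar have not moved. Handing in.

```bash
python3 -c "
from h import *
print(manip.hand_in())"
```

```text
the job is handed in; nothing more can be done
None
```

The plate is seated flat over both pins, the clamp is closed against its stop, the casting, flap wheel and bar have not moved, and I handed the job in at about 32 s; no verdict came back.

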